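Lock the spindle with its bolt

TASK

Lock the spindle of the green fixture. With a fingertip against one of the two steel pins, turn the slotted brass disc until its slot lines up with the steel bolt, then push the bolt by its red tab through the slot until it is fully home in the keeper beyond. Only push, do not lift anything, and leave the loose things on and around the fixture where they are.

Things in the scene. Friction and masses are not known exactly. Their poses are not given: they have to be found in the camera images.
- lock_base: Green base plate of the fixture, fixed to the bench, 10 mm thick. Origin: on the bench top (z = 0), under the axis of the disc. Its +x axis is the way the bolt is pushed, +y to the left of that, z up. The plate runs from x = -233 to +92 mm and y = -60 to +60 mm; the bolt's guide stands at its -x end, the keeper at its +x end, the disc between them.
- lock_disc (a joint): Angle of the brass disc about its upright axis (rad), growing counter-clockwise seen from above. At 0, and equally at +-pi, the slot lies along the base's x axis, in line with the bolt. It turns freely both ways against a little friction (about 2 N at a pin) and stays where it is left. Starts between 0.55 and 2.59.
- disc_slot (a point): Centre of the disc's top face, 34 mm over the bench; turns with the disc, its x axis lies along the slot. Disc: 90 mm diameter, with a straight slot 20 mm wide right across it (flared to 30 mm at the rim). The slot's floor is 17 mm over the bench.
- pin_a (a point): One of the disc's two upright steel pins, 12 mm diameter, 30 mm from the disc's axis, square to the slot (at +y of the disc). The pins run from the disc's top (34 mm) to 70 mm over the bench; this point is on the pin's axis 55 mm over the bench.
- pin_b (a point): The other pin, on the opposite side (at -y of the disc); same sizes.
- tab (a point): Centre of the bolt's red upright tab, 10 mm thick along the bolt, 28 mm wide, from 40 to 70 mm over the bench; x axis along the bolt towards its nose. The bolt, a captive round bar of 14 mm diameter with its axis 25 mm over the bench, slides lightly along the base's x axis. The tab's centre starts at base x = -205 to -193 mm; fully home it meets the front stop at base x = -65 mm.
- nose (a point): Tip of the bolt's coned nose, 140 mm ahead of the tab's centre. It tapers from 14 to 5 mm over its last 12 mm, so the slot need only be lined up within about 0.12 rad. It starts 8 to 20 mm short of the disc's rim; fully home it is 75 mm past the disc's axis (base x = +75 mm), 3 mm out of the far side of the keeper.
- guide (a point): Middle of the top of the bolt's guide, an aluminium channel with dark lips, from base x = -225 to -52 mm, 37 mm wide, its top 38 mm over the bench (screw heads to 42 mm); the stem of the red tab runs in the 10 mm gap between the lips.
- keeper (a point): Middle of the top of the keeper, a small bridge at base x = 50 to 72 mm, 41 mm wide, 42.5 mm high (screw heads to 46 mm), with an opening 21 mm wide for the bolt's nose.
- wing_nut: Loose wing nut, 13 x 33 x 19 mm, lying on the base plate to the left of the guide. Origin under its centre. Not to be moved.
- black_block: Loose black clamp block, 22 x 36 x 19 mm, lying on the base plate to the right of the guide. Origin under its centre. Not to be moved.
- spanner: Loose combination spanner, 172 mm long, 6 mm thick, on the bench near its front edge. Origin under its middle. Not to be moved.
- tape_roll: Loose roll of masking tape, 96 mm diameter, 25 mm high. Origin under its centre. Not to be moved.
- glass: Loose clear glass standing mouth down, 77 mm diameter, 108 mm high. Origin under its centre. Not to be moved.
There are look-alikes about, which are no part of the job. Leave any black or pink look-alike of the part that bears tab alone.

How it is judged:
By the outcome, as a careful person would: the job done as asked, in the order asked, and still so for the second after the job is handed in, with the robot touching nothing.
It also fails if it takes over 48 s, if anything falls off the work surface, if the arm or the gripper's body presses on something with over 40 N, if the wrist force passes 120 N, or if a joint passes its speed limit or range.

ROBOT

A 7-joint arm with a two-finger parallel gripper is mounted at the origin on a cart in front of the work surface, level with it; the furniture and walls round the work are solid. World frame = base frame: x ahead of the robot, y to its left, z up, the work surface at z = 0. Lengths are in m, angles in degrees, forces in N, time in s.
With the tool pointing down it reaches from about 0.4 to 0.85 m from the base axis. Payload 6.9 kg.
Tool frame: the origin (TCP) lies between the finger pads; the fingertips stand 19 mm ahead of it and the grasp point (between the pads) is the TCP; z points along the fingers, y is the direction in which the jaws open and shut (so a half turn about z gives the same grasp; the last joint's range is limited). The gripper opens to 85 mm and grips with 20 to 120 N. Pads are 22 mm wide; open, the fingers measure 114 mm over their backs; the gripper's body (76 mm by 85 mm) begins 54 mm behind the grasp point. The pads swing forward as they close: fully open they stand 13 mm farther back than shut.
Start: joints at [81.675, 29.078, -13.613, 85.955, 7.202, 65.827, -8.869], TCP at [0.155, -0.605, 0.25] pointing down, gripper open.
Joint ranges: [-176.47, 176.47], [-13.61, 117.27], [-81.72, 77.17], [0.22, 143.17], [-87.28, 267.28], [10, 112.55], [-165.47, 165.47]. Speed limits (degrees/s): [136.94, 136.94, 180, 180, 180, 180, 180].

INTERFACE

Orientations are given as a 3x3 rotation matrix whose columns are the frame's x, y, z axes.
In Python, from workcell import ctrl gives the robot as it stands.
- The arm moves only by the tool play_rows, never from a script. Its arguments are lists of equal length, an entry for each row: "linear": the shift along the world's x, y, z in m, a list of three; "twist": the turn about the world's z in rad; "gripper": the closure in counts, from 0 (fully open) to 255 (shut). In form: {"linear": [[x, y, z], ...], "twist": [twist, ...], "gripper": [gripper, ...]}. A call has 1 to 10 rows; each row shifts and turns the commanded pose from where the row before left it; what a row does not reach is not made up. A row lasts 1/12 s, in which the tool goes at most 41.7 mm and 7.16 degrees, less where a joint would pass 70% of its speed; a pose out of reach is approached as far as the arm can. A call is refused whole if a number of a shift passes 0.0417 or a number of a turn 0.125, either way. A call with a gripper value outside its range is refused whole. The fingers move at their own pace and stop on an object; "grip_force" is the grip in N (left out, the last holds). Time passes only in rows, so rows that do not move let the fingers close. It gives the time, the measured TCP pose, the force and the opening at its end, in the units of the state.
- ctrl.read_state(): the state, without advancing time (a new reading comes with each control period).
- ctrl.capture(name): name is "side" or "top"; returns the picture (480x640x3 uint8, red, green, blue); there is no depth.
- ctrl.camera_info(name): a dict with "fx", "fy", "cx", "cy" (pixels), "R" (3x3) and "t" (3): a world point X has camera coordinates R X + t. Camera axes: x right, y down, z forward; pixel columns grow to the right and rows downward; lengths in m; the calibration is good to about 2 mm. A picture is of the moment at which its call begins. camera_info takes no time and is no camera call.
- ctrl.close_job(): hands the job in, once; it reports no verdict.
The state is a dict: "t": time; "joint_positions": joint angles; "joint_vel": joint speeds; "tau": joint torques, N m; "tool_pos": TCP position; "tcp_rot": TCP orientation; "wrist_force": force on the tool from outside, world axes, zero at the start; "wrist_torque": the same for the moment, N m; "opening": finger opening in m.
Only numpy, scipy, OpenCV 4.12 (cv2) and the standard library are available. Lean on these libraries where they do the work, as an engineer would, in place of code of your own. Each camera call takes 0.05 s, during which the arm holds its last target. There are 200 camera calls.

## Working session

There is one attempt and no reset: what is moved stays moved. The work goes in short steps, Python scripts to look and compute and a tool call to move; the robot and the scene stay as the last step left them, time stands still between calls to the robot, and variables do not carry over. Pictures are saved under pics/ and viewed, about 8 in all and at most 12, crops included, and the job is handed in when it is done.

Besides the shell and the picture viewer there is one more tool, called after "Request:" by a JSON object that holds its "op" and its "data", one argument or row to a line. play_rows: Moves the arm, as the interface text tells. Its arguments: {"type":"object","properties":{"linear":{"type":"array"},"twist":{"type":"array"},"gripper":{"type":"array"},"grip_force":{"type":"number"}},"required":["linear","twist","gripper"]}

```bash
mkdir -p pics
python3 - <<'E'
from workcell import ctrl
import cv2,numpy as np
for n in("top","side"):
    cv2.imwrite(f"pics/{n}0.png",ctrl.capture(n)[:,:,::-1])
    c=ctrl.camera_info(n);print(n,{k:np.round(v,4).tolist() for k,v in c.items()})
s=ctrl.read_state();print(s['t'],s['tool_pos'],s['tcp_rot'],s['opening'])
E
```

```text
top {'fx': 577.9944, 'fy': 577.9944, 'cx': 322.3591, 'cy': 238.9277, 'R': [[0.024, -0.9995, -0.0208], [-0.9966, -0.0223, -0.0795], [0.079, 0.0227, -0.9966]], 't': [0.2316, 0.5141, 1.2246]}
side {'fx': 448.0084, 'fy': 448.0084, 'cx': 323.6908, 'cy': 237.9173, 'R': [[0.9621, -0.2722, 0.0143], [-0.1676, -0.632, -0.7566], [0.215, 0.7255, -0.6537]], 't': [-0.4192, 0.2779, 0.6675]}
0.1 [ 0.15492418 -0.60506811  0.24950557] [[ 9.68721379e-01  2.48150540e-01 -4.45999847e-04]
 [ 2.48150936e-01 -9.68720137e-01  1.55220868e-03]
 [-4.68676118e-05 -1.61433301e-03 -9.99998696e-01]] 0.08544550160813086
```

View pics/top0.png

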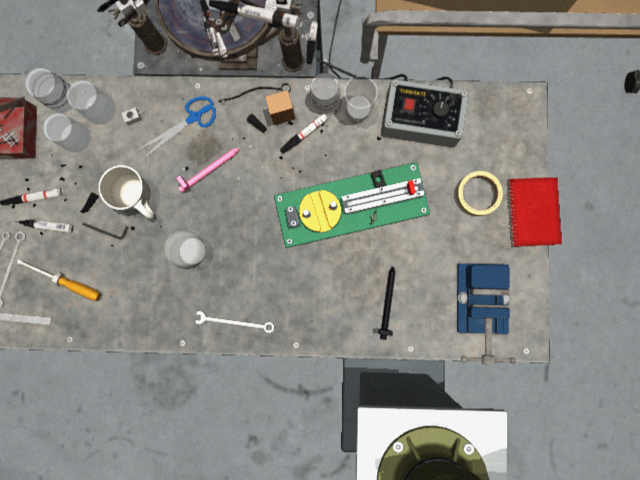

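View pics/side0.png

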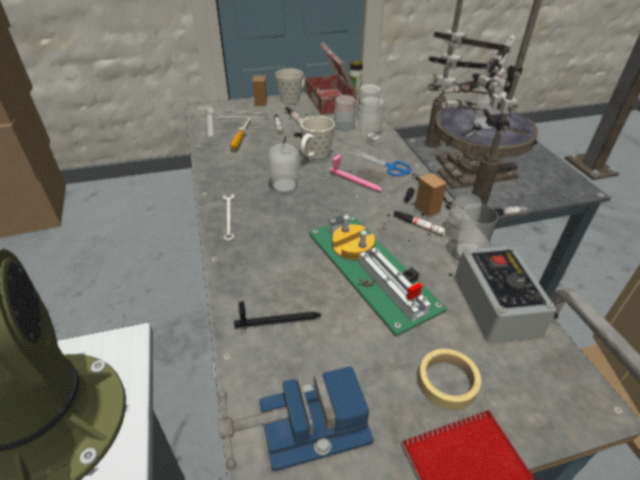

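Top view: the green fixture spans (277,165)–(430,247), with the disc near (320,212), the red tab at (411,187) and the keeper at (292,215). The look-alikes are the black bolt at (388,300) and the pink one at (208,170). The tab I want is the red one, on the steel bolt inside the fixture's guide. I'll confirm that in an enlarged crop.

Run:
```python
import cv2
a=cv2.imread("pics/top0.png")[155:255,268:438]
cv2.imwrite("pics/crop0.png",cv2.resize(a,None,fx=4.7,fy=4.7,interpolation=cv2.INTER_CUBIC))
```

```text
(no output)
```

View pics/crop0.png

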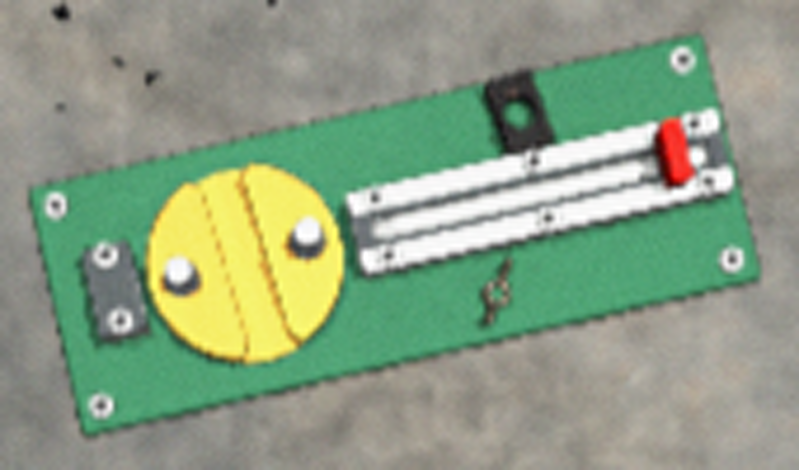

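```bash
cat > h.py <<'E'
import numpy as np
from scipy.optimize import least_squares
from workcell import ctrl
def proj(n,X):
    c=ctrl.camera_info(n);p=np.atleast_2d(X)@np.array(c['R']).T+np.array(c['t'])
    return np.c_[c['fx']*p[:,0]/p[:,2]+c['cx'],c['fy']*p[:,1]/p[:,2]+c['cy']]
def unproj(n,uv,z):
    c=ctrl.camera_info(n);R=np.array(c['R']);o=-R.T@np.array(c['t'])
    d=np.c_[(np.atleast_2d(uv)-[c['cx'],c['cy']])/[c['fx'],c['fy']],np.ones(len(np.atleast_2d(uv)))]@R
    return o+d*((z-o[2])/d[:,2])[:,None]
def crop(p,x0=268,y0=155,f=4.7): return (np.array(p,float)+.5)/f-.5+[x0,y0]
def w2b(P,q):
    c,s=np.cos(q[2]),np.sin(q[2]);return (np.asarray(P)[:,:2]-q[:2])@np.array([[c,-s],[s,c]])
def b2w(B,q):
    c,s=np.cos(q[2]),np.sin(q[2]);return np.asarray(B)@np.array([[c,s],[-s,c]])+q[:2]
E
python3 - <<'E'
from h import *
W=unproj("top",crop([(30,187),(703,36),(760,282),(85,435)]),.01)
B=np.array([[.092,-.06],[-.233,-.06],[-.233,.06],[.092,.06]])
f=lambda q:(b2w(B,q)-W[:,:2]).ravel()
r=least_squares(f,[.6,0,np.pi/2]);q=r.x;print(q,np.degrees(q[2]),np.round(r.fun*1e3,1))
P=unproj("top",crop([(180,270),(309,233)]),.07)
b=w2b(P,q);print("pins base",b,"world",P,np.linalg.norm(b,axis=1))
d=b[0]-b[1];print("axis",b.mean(0),"disc angle",np.degrees(np.arctan2(d[1],d[0])-np.pi/2))
print("disc rim centre",w2b(unproj("top",crop([(246,263)]),.034),q))
T=unproj("top",crop([(671,150)]),.07);print("tab",w2b(T,q),T)
for k,pt in dict(nut=(497,292),block=(520,112)).items():print(k,w2b(unproj("top",crop([pt]),.02),q))
print("side proj pins,tab,origin",proj("side",np.r_[P,T,[[q[0],q[1],.034]]]))
E
```

```text
[0.56954671 0.25018342 1.81511901] 103.99865845892957 [ 0.1  1.6  1.  -0.9 -0.3 -2.3 -0.8  1.7]
pins base [[ 0.02925222  0.00222468]
 [-0.03019846 -0.0012501 ]] world [[0.56031202 0.27802874 0.07      ]
 [0.57806467 0.22118421 0.07      ]] [0.02933669 0.03022432]
axis [-0.00047312  0.00048729] disc angle -86.65497692789666
disc rim centre [[-0.00013745  0.00090826]]
tab [[-0.19493714 -0.00191261]] [[0.61855766 0.0614983  0.07      ]]
nut [[-0.11009653  0.03778703]]
block [[-0.13937627 -0.04160538]]
side proj pins,tab,origin [[345.15686468 216.71373838]
 [362.13207956 232.12333092]
 [413.48356902 284.10664211]
 [352.56410303 237.26264973]]
```

Request:
{"op": "play_rows", "data": {
  "linear": [
    [0.026, 0.026, 0],
    [0.026, 0.026, 0],
    [0.026, 0.026, 0],
    [0.026, 0.026, 0],
    [0.026, 0.026, 0],
    [0.026, 0.026, 0],
    [0.026, 0.026, 0],
    [0.026, 0.026, 0],
    [0.026, 0.026, 0],
    [0.026, 0.026, 0]
  ],
  "twist": [0, 0, 0, 0, 0, 0, 0, 0, 0, 0],
  "gripper": [255, 255, 255, 255, 255, 255, 255, 255, 255, 255],
  "grip_force": 60
}}

```text
t: 0.93
tool_pos: [0.4159, -0.3439, 0.2501]
tcp_rot: [[0.969, 0.248, -0.0], [0.248, -0.969, 0.0], [-0.0, -0.0, -1.0]]
wrist_force: [0.4, -0.1, 1.1]
opening: 0.0
```

Request:
{"op": "play_rows", "data": {
  "linear": [
    [0.014, 0.03, 0],
    [0.014, 0.03, 0],
    [0.014, 0.03, 0],
    [0.014, 0.03, 0],
    [0.014, 0.03, 0],
    [0.014, 0.03, 0],
    [0.014, 0.03, 0],
    [0.014, 0.03, 0],
    [0.014, 0.03, 0],
    [0.014, 0.03, 0]
  ],
  "twist": [0, 0, 0, 0, 0, 0, 0, 0, 0, 0],
  "gripper": [255, 255, 255, 255, 255, 255, 255, 255, 255, 255]
}}

```text
t: 1.77
tool_pos: [0.5553, -0.044, 0.25]
tcp_rot: [[0.969, 0.248, -0.001], [0.248, -0.969, -0.0], [-0.001, -0.0, -1.0]]
wrist_force: [-0.1, -0.8, -0.5]
opening: 0.0004
```

Request:
{"op": "play_rows", "data": {
  "linear": [
    [0, 0.026, -0.01],
    [0, 0.026, -0.01],
    [0, 0.026, -0.01],
    [0, 0.026, -0.01],
    [0, 0.026, -0.01],
    [0, 0.026, -0.01],
    [0, 0.026, -0.01],
    [0, 0.026, -0.01],
    [0, 0.026, -0.01],
    [0, 0.026, -0.01]
  ],
  "twist": [0, 0, 0, 0, 0, 0, 0, 0, 0, 0],
  "gripper": [255, 255, 255, 255, 255, 255, 255, 255, 255, 255]
}}

```text
t: 2.6
tool_pos: [0.5547, 0.2156, 0.1494]
tcp_rot: [[0.969, 0.248, -0.001], [0.248, -0.969, -0.0], [-0.001, 0.0, -1.0]]
wrist_force: [0.3, 0.1, 0.9]
opening: 0.0003
```

Request:
{"op": "play_rows", "data": {
  "linear": [
    [-0.003, 0.002, 0],
    [0, 0, -0.013],
    [0, 0, -0.013],
    [0, 0, -0.013],
    [0, 0, -0.013],
    [0, 0, -0.013],
    [0, 0, -0.013],
    [0, 0, 0]
  ],
  "twist": [0, 0, 0, 0, 0, 0, 0, 0],
  "gripper": [255, 255, 255, 255, 255, 255, 255, 255]
}}

```text
t: 3.27
tool_pos: [0.5506, 0.2154, 0.0698]
tcp_rot: [[0.969, 0.248, -0.004], [0.248, -0.969, -0.002], [-0.005, 0.001, -1.0]]
wrist_force: [-0.3, -0.8, -0.1]
opening: -0.0001
```

Run:
```python
from h import *
import cv2
q=np.array([.5695,.2502,1.8151])
# finger centre in base: pin at phi, r=.03, finger d behind along tangent
def pose(phi,d):
    p=np.array([.03*np.cos(phi)+d*np.sin(phi), .03*np.sin(phi)-d*np.cos(phi)])
    return b2w(p[None],q)[0], phi+np.pi/2+q[2]-2*np.pi
for phi in [183.3,198,213,228,243,258,270]:
    w,h=pose(np.radians(phi),.017);print(phi,np.round(w*1e3,1),round(h,3))
a=ctrl.capture("side")[190:330,310:460,::-1]
cv2.imwrite("pics/s1.png",cv2.resize(a,None,fx=4,fy=4,interpolation=cv2.INTER_CUBIC))
s=ctrl.read_state();print(s['tool_pos'])
```

```text
183.3 [562.2 216.5] 0.302
198 [571.  215.7] 0.558
213 [579.8 217.3] 0.82
228 [588.  221.1] 1.082
243 [594.9 226.9] 1.344
258 [600.1 234.3] 1.606
270 [602.7 241. ] 1.815
[0.55118856 0.21576839 0.07105146]
```

View pics/s1.png

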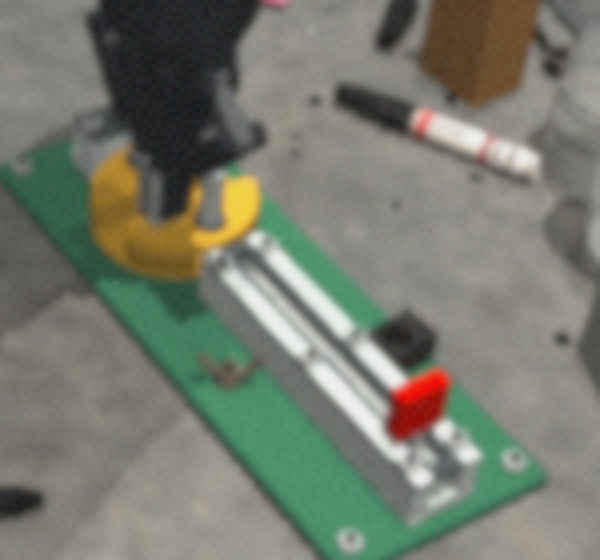

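The closed fingertip stands just beside pin_a, which is at (212,200) in the crop. The tab at (418,405) belongs to the bolt in the guide and is the right one. Next I push the pin round counter-clockwise.

Request:
{"op": "play_rows", "data": {
  "linear": [
    [0.005, 0, 0],
    [0.005, 0, 0],
    [0.003, 0, 0],
    [0.003, -0.0005, 0],
    [0.003, 0, 0],
    [0.003, 0.0005, 0],
    [0.003, 0.0005, 0],
    [0.003, 0.0005, 0]
  ],
  "twist": [0.025, 0.025, 0.086, 0.086, 0.086, 0.087, 0.087, 0.088],
  "gripper": [255, 255, 255, 255, 255, 255, 255, 255]
}}

```text
t: 3.98
tool_pos: [0.5805, 0.2173, 0.0732]
tcp_rot: [[0.678, 0.735, 0.0], [0.735, -0.678, -0.0], [-0.0, 0.0, -1.0]]
wrist_force: [-2.1, -0.5, -0.1]
opening: -0.0003
```

Request:
{"op": "play_rows", "data": {
  "linear": [
    [0.0027, 0.0012, 0],
    [0.0027, 0.0012, 0],
    [0.0027, 0.0012, 0],
    [0.0023, 0.0019, 0],
    [0.0023, 0.002, 0],
    [0.0023, 0.002, 0],
    [0.0017, 0.0025, 0],
    [0.0017, 0.0025, 0],
    [0.0017, 0.0025, 0],
    [0, 0, 0]
  ],
  "twist": [0.087, 0.087, 0.087, 0.087, 0.087, 0.087, 0.087, 0.087, 0.087, 0],
  "gripper": [255, 255, 255, 255, 255, 255, 255, 255, 255, 255]
}}

```text
t: 4.82
tool_pos: [0.6014, 0.234, 0.0729]
tcp_rot: [[-0.037, 0.999, 0.001], [0.999, 0.037, -0.0], [-0.0, 0.001, -1.0]]
wrist_force: [-0.3, -1.1, 1.0]
opening: 0.0002
```

Run:
```python
from h import *
import cv2
a=ctrl.capture("top")[155:255,268:438,::-1]
b=ctrl.capture("side")[190:290,290:460,::-1]
cv2.imwrite("pics/t2.png",np.vstack([cv2.resize(x,None,fx=4.7 if 0 else 4,fy=4,interpolation=cv2.INTER_CUBIC)[:300] if 0 else cv2.resize(x,None,fx=3,fy=3,interpolation=cv2.INTER_CUBIC) for x in(a,b)]))
s=ctrl.read_state();print(s['t'],s['tool_pos'],s['tcp_rot'][:,0],s['wrist_force'])
```

```text
4.9167 [0.60124898 0.23392554 0.07290958] [-2.96766669e-02  9.99559551e-01  2.01246571e-05] [ 1.98064898 -0.5222274   1.32311936]
```

View pics/t2.png

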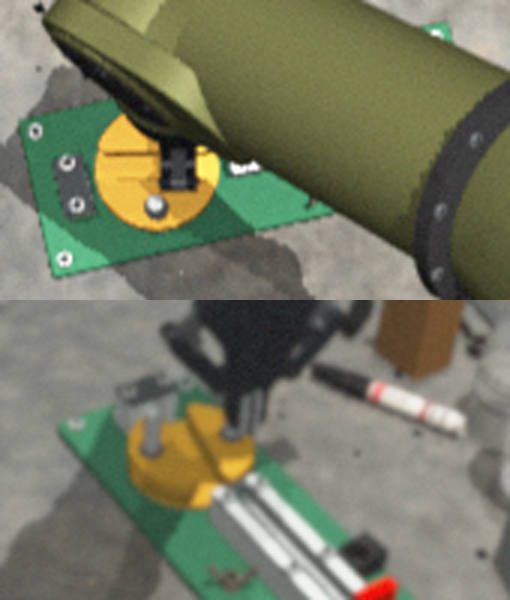

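Disc turned most of the way. Pin_b's top is at crop (155,204), which at scale 3 is about pixel (319.4,222.8). From that I compute the remaining angle.

Run:
```python
from h import *
q=np.array([.5695,.2502,1.8151])
for p in [(155,204),(154,203),(156,204)]:
    b=w2b(unproj("top",crop([p],f=3),.07),q)[0];print(b,np.degrees(np.arctan2(b[1],b[0]))-90)
for sx in [((105,153),(158,153)),((120,180),(158,184))]:
    b=w2b(unproj("top",crop(sx,f=3),.034),q);print(b)
    d=b[0]-b[1];print(np.degrees(np.arctan2(d[1],d[0])))
```

```text
[0.00675351 0.0300856 ] -12.651832424529843
[0.00727833 0.0292516 ] -13.972497416116127
[0.0060766  0.03023876] -11.3624739272758
[[ 0.03377208 -0.01770281]
 [-0.0032876  -0.00929308]]
-12.78525989082544
[[0.02749581 0.00369338]
 [0.0015892  0.01251624]]
-18.807001342296168
```

Request:
{"op": "play_rows", "data": {
  "linear": [
    [0.0011, 0.0022, 0],
    [0.0009, 0.0023, 0],
    [0.0007, 0.0023, 0],
    [0, 0, 0],
    [0, 0, 0],
    [0.003, -0.01, 0],
    [0.003, -0.01, 0],
    [0.003, -0.01, 0.01],
    [0, 0, 0.03],
    [0, 0, 0.03]
  ],
  "twist": [0.071, 0.071, 0.071, 0, 0, 0, 0, 0, 0, 0],
  "gripper": [255, 255, 255, 255, 255, 255, 255, 255, 255, 255]
}}

```text
t: 5.75
tool_pos: [0.6118, 0.2084, 0.1422]
tcp_rot: [[-0.24, 0.971, -0.003], [0.971, 0.24, -0.002], [-0.001, -0.003, -1.0]]
wrist_force: [1.5, 1.6, 0.0]
opening: 0.0002
```

Request:
{"op": "play_rows", "data": {
  "linear": [
    [0.003, -0.03, 0.01],
    [0.003, -0.03, 0.01],
    [0.003, -0.03, 0],
    [0.003, -0.03, 0],
    [0.003, -0.03, 0],
    [0.003, -0.03, 0],
    [0.003, -0.02, 0],
    [0, 0, 0]
  ],
  "twist": [0, 0, 0, 0, 0, 0, 0, 0],
  "gripper": [255, 255, 255, 255, 255, 255, 255, 255]
}}

```text
t: 6.42
tool_pos: [0.6335, 0.0029, 0.1621]
tcp_rot: [[-0.234, 0.972, -0.001], [0.972, 0.234, -0.004], [-0.004, -0.002, -1.0]]
wrist_force: [0.0, -0.7, -0.3]
opening: -0.0001
```

Run:
```python
from h import *
import cv2
a=ctrl.capture("top")[155:255,268:438,::-1]
cv2.imwrite("pics/t3.png",cv2.resize(a,None,fx=4.7,fy=4.7,interpolation=cv2.INTER_CUBIC))
s=ctrl.read_state();print(s['t'],s['tool_pos'],s['tcp_rot'][:,0],s['wrist_force'],s['joint_positions'])
```

```text
6.4667 [0.63313083 0.00641328 0.16241413] [-0.2364452   0.97164348 -0.00161644] [-0.08231007  0.37763886 -0.3443299 ] [ 24.60128258  40.74500289 -48.91366106  91.23422081  33.40770416
  63.63535239 -19.06059173]
```

View pics/t3.png

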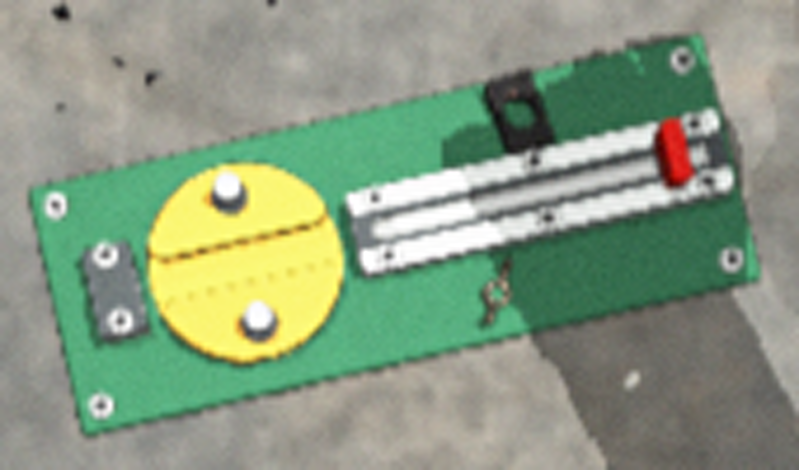

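Pins are now at (228,186) and (259,316), about 13.4° from the image vertical, and the guide slopes 13–14°. So the slot is lined up to within 1–2° (limit 7°). Now I go down behind the tab.

Request:
{"op": "play_rows", "data": {
  "linear": [
    [-0.0036, -0.001, 0],
    [0, 0, -0.018],
    [0, 0, -0.018],
    [0, 0, -0.018],
    [0, 0, -0.018],
    [0, 0, -0.018],
    [0, 0, 0],
    [0, 0, 0]
  ],
  "twist": [0, 0, 0, 0, 0, 0, 0, 0],
  "gripper": [255, 255, 255, 255, 255, 255, 255, 255]
}}

```text
t: 7.13
tool_pos: [0.6285, 0.0116, 0.0722]
tcp_rot: [[-0.245, 0.969, -0.002], [0.969, 0.245, 0.001], [0.001, -0.001, -1.0]]
wrist_force: [-0.0, 0.7, 1.0]
opening: 0.0002
```

Run:
```python
from h import *
q=np.array([.5695,.2502,1.8151])
s=ctrl.read_state();print(s['t'],s['tool_pos'],w2b([s['tool_pos']],q),s['wrist_force'])
b=w2b(unproj("top",crop([(228,186),(259,316)]),.07),q);d=b[1]-b[0];print(b,np.degrees(np.arctan2(d[1],d[0]))-90)
```

```text
7.1333 [0.62848666 0.01164443 0.07224327] [[-0.24573964  0.00046689]] [-0.04416229  0.68213042  1.04064038]
[[ 0.00025791 -0.02981329]
 [-0.00048636  0.02995098]] 0.7134871908869371
```

Slot error is about 0.7°. Now I push the bolt.

Request:
{"op": "play_rows", "data": {
  "linear": [
    [-0.0024, 0.0097, 0],
    [-0.0024, 0.0097, 0],
    [-0.0012, 0.0049, 0],
    [-0.0012, 0.0049, 0],
    [-0.0012, 0.0049, 0],
    [-0.0017, 0.0068, 0],
    [-0.0017, 0.0068, 0],
    [-0.0017, 0.0068, 0],
    [-0.0017, 0.0068, 0],
    [-0.0017, 0.0068, 0]
  ],
  "twist": [0, 0, 0, 0, 0, 0, 0, 0, 0, 0],
  "gripper": [255, 255, 255, 255, 255, 255, 255, 255, 255, 255]
}}

```text
t: 7.97
tool_pos: [0.6122, 0.079, 0.0723]
tcp_rot: [[-0.243, 0.97, 0.0], [0.97, 0.243, -0.0], [-0.0, -0.0, -1.0]]
wrist_force: [0.5, -2.9, 2.1]
opening: -0.0002
```

Request:
{"op": "play_rows", "data": {
  "linear": [
    [-0.0017, 0.0068, 0],
    [-0.0017, 0.0068, 0],
    [-0.0017, 0.0068, 0],
    [-0.0017, 0.0068, 0],
    [-0.0017, 0.0068, 0],
    [-0.0017, 0.0068, 0],
    [-0.0017, 0.0068, 0],
    [-0.0017, 0.0068, 0],
    [-0.0012, 0.0049, 0],
    [0, 0, 0]
  ],
  "twist": [0, 0, 0, 0, 0, 0, 0, 0, 0, 0],
  "gripper": [255, 255, 255, 255, 255, 255, 255, 255, 255, 255]
}}

```text
t: 8.8
tool_pos: [0.5967, 0.1401, 0.0723]
tcp_rot: [[-0.246, 0.969, -0.001], [0.969, 0.246, 0.002], [0.002, -0.0, -1.0]]
wrist_force: [0.4, 0.0, -0.6]
opening: 0.0004
```

Run:
```python
from h import *
q=np.array([.5695,.2502,1.8151])
s=ctrl.read_state();print(s['t'],s['tool_pos'],w2b([s['tool_pos']],q),s['wrist_force'])
```

```text
8.8 [0.59674623 0.14014215 0.0722794 ] [[-0.11338013  0.0001837 ]] [ 0.40466723  0.0288927  -0.58747794]
```

Request:
{"op": "play_rows", "data": {
  "linear": [
    [-0.0012, 0.0049, 0],
    [-0.0012, 0.0049, 0],
    [-0.0012, 0.0049, 0],
    [-0.001, 0.0039, 0],
    [-0.001, 0.0039, 0],
    [-0.0005, 0.0019, 0],
    [-0.0005, 0.0019, 0],
    [-0.0005, 0.0019, 0],
    [0, 0, 0]
  ],
  "twist": [0, 0, 0, 0, 0, 0, 0, 0, 0],
  "gripper": [255, 255, 255, 255, 255, 255, 255, 255, 255]
}}

```text
t: 9.55
tool_pos: [0.5903, 0.1665, 0.0723]
tcp_rot: [[-0.244, 0.97, -0.0], [0.97, 0.244, 0.0], [0.0, 0.0, -1.0]]
wrist_force: [-0.4, 0.4, -0.3]
opening: 0.0
```

Request:
{"op": "play_rows", "data": {
  "linear": [
    [-0.0003, 0.001, 0],
    [-0.0003, 0.001, 0],
    [-0.0003, 0.001, 0],
    [-0.0003, 0.001, 0],
    [0, 0, 0]
  ],
  "twist": [0, 0, 0, 0, 0],
  "gripper": [255, 255, 255, 255, 255]
}}

```text
t: 9.97
tool_pos: [0.5892, 0.1701, 0.0723]
tcp_rot: [[-0.244, 0.97, 0.0], [0.97, 0.244, 0.0], [0.0, 0.0, -1.0]]
wrist_force: [0.7, -0.8, -0.6]
opening: 0.0002
```

Run:
```python
from h import *
q=np.array([.5695,.2502,1.8151])
s=ctrl.read_state();print(s['t'],s['tool_pos'],w2b([s['tool_pos']],q),s['wrist_force'])
```

```text
9.9667 [0.58922749 0.17013653 0.07233492] [[-0.08245777  0.00022411]] [ 0.74584504 -0.84146309 -0.55462828]
```

Not at the stop yet, so I continue in 1 mm steps and watch for the force to rise.

Request:
{"op": "play_rows", "data": {
  "linear": [
    [-0.0003, 0.001, 0],
    [-0.0003, 0.001, 0],
    [-0.0002, 0.001, 0],
    [0, 0, 0]
  ],
  "twist": [0, 0, 0, 0],
  "gripper": [255, 255, 255, 255]
}}

```text
t: 10.3
tool_pos: [0.5889, 0.1716, 0.0723]
tcp_rot: [[-0.243, 0.97, 0.0], [0.97, 0.243, -0.002], [-0.002, -0.0, -1.0]]
wrist_force: [1.6, -5.7, 1.6]
opening: 0.0002
```

Request:
{"op": "play_rows", "data": {
  "linear": [
    [-0.0003, 0.001, 0],
    [-0.0002, 0.001, 0],
    [0, 0, 0]
  ],
  "twist": [0, 0, 0],
  "gripper": [255, 255, 255]
}}

```text
t: 10.55
tool_pos: [0.5888, 0.1717, 0.0723]
tcp_rot: [[-0.241, 0.97, 0.001], [0.97, 0.241, -0.005], [-0.005, -0.001, -1.0]]
wrist_force: [2.1, -9.7, 2.6]
opening: 0.0001
```

The tool has stopped with the fingertip centre at base x ≈ -81 mm and the force rising, which is where the front stop should be. I back off, go up and look.

Request:
{"op": "play_rows", "data": {
  "linear": [
    [0.001, -0.005, 0],
    [0.002, -0.01, 0],
    [0.002, -0.01, 0],
    [0, 0, 0.03],
    [0, 0, 0.03],
    [0, 0, 0.03],
    [0, -0.04, 0],
    [0, -0.04, 0],
    [0, -0.04, 0],
    [0, -0.04, 0]
  ],
  "twist": [0, 0, 0, 0, 0, 0, 0, 0, 0, 0],
  "gripper": [255, 255, 255, 255, 255, 255, 255, 255, 255, 255]
}}

```text
t: 11.38
tool_pos: [0.5928, -0.0122, 0.1625]
tcp_rot: [[-0.244, 0.97, 0.001], [0.97, 0.244, 0.0], [-0.0, 0.001, -1.0]]
wrist_force: [0.6, 0.1, 0.1]
opening: -0.0001
```

Run:
```python
from h import *
import cv2
a=ctrl.capture("top")[155:255,268:438,::-1]
b=ctrl.capture("side")[190:340,290:460,::-1]
cv2.imwrite("pics/t4.png",cv2.resize(a,None,fx=4.7,fy=4.7,interpolation=cv2.INTER_CUBIC))
cv2.imwrite("pics/s4.png",cv2.resize(b,None,fx=4,fy=4,interpolation=cv2.INTER_CUBIC))
s=ctrl.read_state();print(s['t'],s['tool_pos'],s['wrist_force'])
```

```text
11.4833 [ 0.59285247 -0.02032497  0.16093849] [-0.70367556 -0.04667491 -0.05938091]
```

View pics/t4.png

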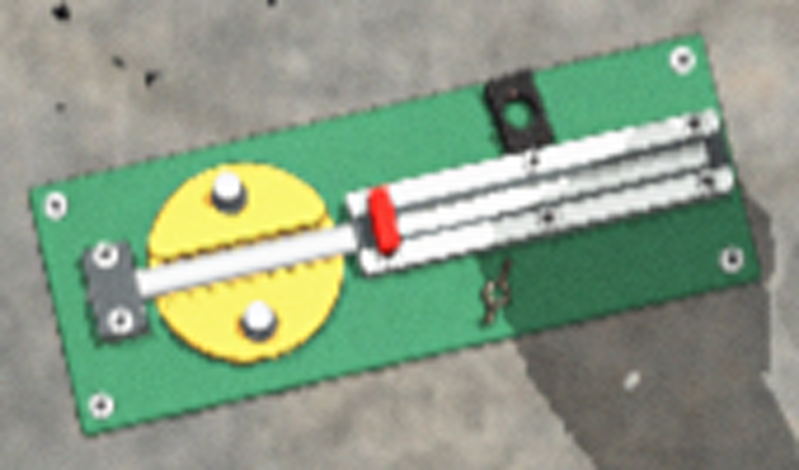

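View pics/s4.png

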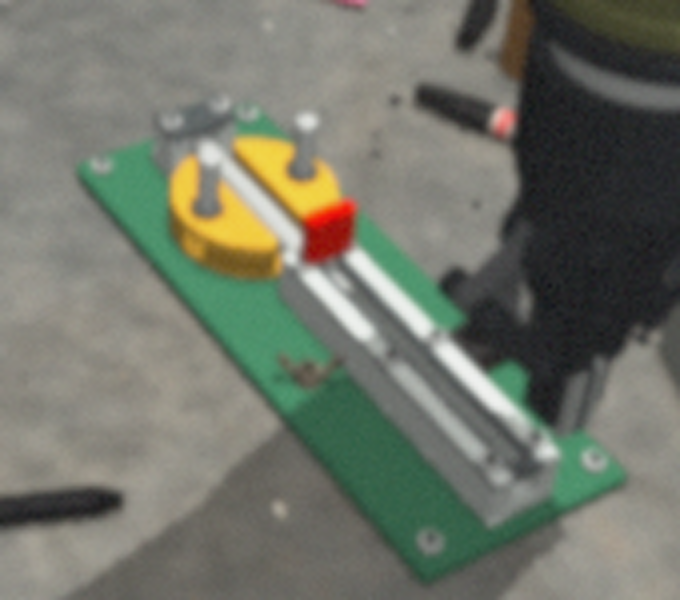

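The bolt runs through the slot into the keeper at (115,290). The tab's top is at (380,218), and the nut (497,292) and block (520,112) are where they were. I check the tab's position numerically first and hand in only if it is home.

Run:
```python
from h import *
q=np.array([.5695,.2502,1.8151])
x=w2b(unproj("top",crop([(380,218)]),.07),q)[0];print("tab",x,"want -0.065")
if abs(x[0]+.065)<.004: ctrl.close_job();print("closed")
```

```text
tab [-0.06241851 -0.00086453] want -0.065
the job is handed in; nothing more can be done
closed
```

The spindle is locked and the job is handed in, with the robot clear of the fixture. It took about 11.5 s of the 48 s allowed.

- **Disc:** I pushed pin_a with the closed fingertip and turned the disc about 87° counter-clockwise. Measured afterwards, the slot was about 0.7° off the bolt's line, against a limit of about 7°.
- **Bolt:** I pushed the red tab until it met the front stop. The tool stopped with its fingertip at base x ≈ -81 mm, where the stop should put it. The force rose to only about 10 N.
- **Last checks:** In the final pictures the bolt runs through the slot into the keeper. The tab measures base x ≈ -62 mm against the nominal -65 mm, roughly the error I expect from camera calibration and reading the pictures.
- **Not seen directly:** The nose tip sticking out beyond the keeper could not be made out, so "fully home" rests on the stop and the tab position.
- **Loose items:** The wing nut and black block look unmoved. I did not check the spanner, tape roll and glass in the last pictures; the arm never went down near them.

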